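# Stack the stirrer parts in the sterilising case and shut the lid

## Robot

A 7-joint arm with a two-finger parallel gripper is mounted at the origin on the work surface. World frame = base frame: x ahead of the robot, y to its left, z up, the work surface at z = 0. Lengths are in m, angles in rad, forces in N, time in s.
With the tool pointing down it reaches from about 0.4 to 0.9 m from the base axis. Payload 5.6 kg.
Tool frame: the origin (TCP) lies at the very end of the fingers, on their centre line; the grasp point (between the pads) lies 19 mm behind it; z points along the fingers, y is the line along which they close (so a half turn about z gives the same grasp; the last joint's range is limited). The gripper opens to 92 mm and grips with 3 to 60 N. Pads are 20 mm wide; open, the fingers measure 128 mm over their backs; the gripper's body (75 mm by 189 mm) begins 69 mm behind the grasp point.
Start: joints at [-1.169, 0.468, -0.012, 1.603, 0.006, 1.071, -0.056], TCP at [0.28, 0.587, 0.215] pointing down, gripper open.
Joint ranges: [-2.53, 2.53], [-0.31, 2.02], [-1.57, 1.55], [0.28, 2.44], [-1.29, 4.43], [0.15, 1.84], [-2.92, 2.92]. Speed limits (rad/s): [2.57, 2.57, 3.14, 3.14, 3.14, 3.14, 3.14].

## Interface

Orientations are given as a unit quaternion [w, x, y, z].
In Python, from station import robot gives the robot as it stands.
- The arm moves only by the shell command python3 drive.py FILE [FORCE], which reads ROWS from the file FILE. ROWS is a JSON list of rows, 1 to 8 of them, each an object with the fields rx, ry, rz (a rotation vector in units of 0.25 rad), tx, ty, tz (the shift in units of 25 mm), jaw (the finger opening in m); a field left out counts as zero (the opening has to be given); each row shifts and turns the commanded pose from where the row before left it, along the tool's axes as they then stand; what a row does not reach is not made up. A row lasts 1/12 s, in which the tool goes at most 0.0417 m and 0.125 rad, less where a joint would pass 70% of its speed; a pose out of reach is approached as far as the arm can. The fingers move at their own pace and stop on an object; FORCE is the grip in N (left out, the last holds). Time passes only in rows, so rows that do not move let the fingers close. It prints the time, the measured TCP pose, the force, the opening and the grip force at its end. Input that does not fit is refused with a message, and nothing moves.
- robot.read_state(): the state, without advancing time (a new reading comes with each control period).
- robot.grab_frame(name): name is "scene" or "side" or "wrist"; returns a dict with "pixels" (400x640x3 uint8, blue, green, red), "mtx" (3x3 intrinsics, pixels), "dist" ([k1, k2, p1, p2, k3] as OpenCV has them; the pictures are not rectified), "extrinsics" (4x4, takes a point from camera to world coordinates). Camera axes: x right, y down, z forward; pixel columns grow to the right and rows downward; lengths in m; the calibration is good to about 2 mm. A picture is of the moment at which its call begins. There is no depth.
- robot.close_job(): hands the job in; it is judged then, once.
The state is a dict: "time": time; "joint_positions": joint angles; "dq": joint speeds; "tau": joint torques, N m; "tool_pos": TCP position; "ee_rot": TCP orientation; "ft_force": force on the tool from outside, world axes, zero at the start; "moment": the same for the moment, N m; "grip_width": finger opening in m; "grasp_force": force on a finger pad.
Only numpy, scipy, OpenCV 4.12 (cv2) and the standard library are available. Lean on these libraries where they do the work, as an engineer would, in place of code of your own. Each camera call takes 0.05 s, during which the arm holds its last target. There are 200 camera calls.

## Task

Pack the bioreactor's stirrer parts for sterilising: thread those laid out on the blue bench pad onto the upright post in the open steel case, one after another and right way up, each fully home on the one below, in assembly order from the bottom: flanged coupling, plain sleeve, large four-blade impeller, broad white thrust ring, small three-blade impeller, end collar (the coupling and collar are always there, some of the others may be missing). Then fold the case's stiff lid down until it is fully shut, and leave the other things on the bench where they are.

Things in the scene. Friction and masses are not known exactly. Their poses are not given: they have to be found in the camera images.
- case: Fixed steel sterilising case. Tray 240 x 200 mm outside, walls 55 mm high, 4 mm thick, rubber floor at z 8 mm. Origin: centre of its underside; x along the 240 mm side, y from hinge side to free (latch) side, z up. A 12 mm post stands upright inside; a bare shaft lies in low cradles (top at 32 mm), 92 mm to +x of the centre.
- post_seat (a point): Foot of the post, on its axis at the level of the rubber floor on which the lowest part must sit (case frame: x -25, y 0, z 8 mm). Axes as the case's. The post is 12 mm in diameter for 67 mm and ends in a 6 mm cone.
- post_tip (a point): Top of the post, on its axis, 73 mm above the foot.
- lid (a joint): Lid angle, rad: 0 shut, grows as it opens, end stop 2.05; starts open at 1.72 to 2.0, leaning back to the case's -y side. Hinged along the case's x axis on top of the -y wall. Lid 240 x 200 mm, 36 mm deep, hollow below, 0.35 kg. Stiff hinge (0.45 N m friction): it stays where it is left and must be moved all the way, with about 2 to 4 N at its free edge.
- lid_hinge (a point): Middle of the lid's hinge line (case frame: x 0, y -100, z 55 mm).
- lid_edge (a point): Middle of the lid's free edge, on its outer face (outer face = top when shut): 200 mm from the hinge line along the lid and 36 mm outwards from it. When shut it lies at case frame x 0, y 100, z 91 mm. Axes are the lid's: y from hinge to free edge, z out of the outer face.
- coupling: Stirrer part with a plain round 15 mm bore right through. Steel flanged coupling: flange 56 mm dia x 5 mm at the bottom, boss 30 mm dia above it, 18 mm high in all. Right way up as it lies; origin: centre of its underside, its z axis is the bore axis, pointing up. Loose, 90 g, always present.
- sleeve: Stirrer part with a plain round 15 mm bore right through. Plain steel spacer sleeve, 24 mm dia, 16 mm high. Right way up as it lies; origin: centre of its underside, its z axis is the bore axis, pointing up. Loose, 30 g, may be absent.
- impeller_large: Stirrer part with a plain round 15 mm bore right through. Steel impeller, hub 28 mm dia x 14 mm high, four pitched blades low on the hub (up to 8 mm high) that sweep 72 mm dia; grip the top of the hub above the blades. Right way up as it lies; origin: centre of its underside, its z axis is the bore axis, pointing up. Loose, 50 g, may be absent.
- thrust_ring: Stirrer part with a plain round 15 mm bore right through. Broad flat white plastic ring, 42 mm dia, 9 mm thick. Right way up as it lies; origin: centre of its underside, its z axis is the bore axis, pointing up. Loose, 20 g, may be absent.
- impeller_small: Stirrer part with a plain round 15 mm bore right through. Steel impeller, hub 28 mm dia x 14 mm high, three pitched blades low on the hub (up to 8 mm high) that sweep 50 mm dia; grip the top of the hub above the blades. Right way up as it lies; origin: centre of its underside, its z axis is the bore axis, pointing up. Loose, 40 g, may be absent.
- collar: Stirrer part with a plain round 15 mm bore right through. Plain steel end collar, 32 mm dia, 10 mm high. Right way up as it lies; origin: centre of its underside, its z axis is the bore axis, pointing up. Loose, 40 g, always present.
- jar: Bystander: small white screw jar, 38 mm dia, 48 mm high, among the parts. Origin: centre of its underside.
- marker: Bystander: marker pen lying along its x axis, 130 mm long, 14 mm dia, among the parts. Origin: on the bench near its middle.
- brush: Bystander: bottle brush lying along its x axis, 220 mm long, head 22 mm dia. Origin: on the bench near its middle.
- beaker: Bystander: glass beaker, 50 mm dia, 64 mm high. Origin: centre of its underside.
- wash_bottle: Bystander: white wash bottle, 72 mm dia, about 185 mm high with its spout. Origin: centre of its underside.
- tip_box: Bystander: orange pipette-tip box, 85 x 125 mm, 60 mm high. Origin: centre of its underside.

How it is judged:
By the outcome, as a careful person would: the job done as asked, in the order asked, and still so for the second after the job is handed in, with the robot touching nothing.
Of sleeve, impeller_large, thrust_ring, impeller_small only 2 to 3 are there at a start; the rules pass over those that are not, and their reading is None.
At some moment in a run one of coupling, sleeve, impeller_large, thrust_ring, impeller_small, collar may be knocked a few centimetres aside while the robot is not near it.
It also fails if it takes over 210 s, if anything falls off the work surface, if the arm or the gripper's body presses on something with over 40 N, if the wrist force passes 120 N, or if a joint passes its speed limit or range.

## Working session

There is one attempt and no reset: what is moved stays moved. The work goes in short steps, Python scripts to look and compute and a shell command to move; the robot and the scene stay as the last step left them, time stands still between calls to the robot, and variables do not carry over. Pictures are saved under pics/ and viewed, at most 14 in all, crops included, and the job is handed in when it is done.

```bash
ls; mkdir -p pics; python3 - <<'E'
from station import robot
import cv2,numpy as np
s=robot.read_state();print(s)
for n in("scene","side","wrist"):
    f=robot.grab_frame(n);cv2.imwrite(f"pics/{n}0.png",f["pixels"]);print(n,f["mtx"],f["dist"],np.round(f["extrinsics"],3))
E
```

```text
drive.py
pics
station.py
{'time': 0.0, 'joint_positions': array([-1.16896051,  0.46836691, -0.0115938 ,  1.60362075,  0.00602987,
        1.07138515, -0.05632022]), 'dq': array([ 0.00088942, -0.00131103, -0.00127395, -0.00052861, -0.00189518,
        0.00091346, -0.00055743]), 'tau': array([-2.28710310e-04, -5.20574498e+01, -1.29269832e-02, -2.43741739e+01,
       -5.66970510e-02,  1.71753613e-02,  1.52172593e-04]), 'tool_pos': array([0.27952845, 0.58618396, 0.2136482 ]), 'ee_rot': array([-1.17380762e-04,  2.20626532e-01,  9.75357971e-01, -8.65295509e-04]), 'ft_force': array([-0.72018574,  0.69603292, -0.26876829]), 'moment': array([-0.01977134,  0.01805107, -0.00160181]), 'grasp_force': 0.0, 'grip_width': 0.09203837497946558}
scene [[437.41287438   0.         318.80731505]
 [  0.         437.41287438 205.62443708]
 [  0.           0.           1.        ]] [-0.08201563  0.          0.          0.          0.        ] [[ 0.491  0.699 -0.52   1.183]
 [ 0.871 -0.386  0.303 -0.261]
 [ 0.01  -0.602 -0.798  0.977]
 [ 0.     0.     0.     1.   ]]
side [[373.20584807   0.         317.94969493]
 [  0.         373.20584807 196.23316915]
 [  0.           0.           1.        ]] [0.01193666 0.         0.         0.         0.        ] [[-1.    -0.015  0.026  0.58 ]
 [-0.029  0.654 -0.756  0.721]
 [-0.006 -0.756 -0.654  0.621]
 [ 0.     0.     0.     1.   ]]
wrist [[289.41327621   0.         319.32541647]
 [  0.         289.41327621 198.42686285]
 [  0.           0.           1.        ]] [-0.04834415  0.          0.          0.          0.        ] [[ 0.43   0.872  0.234  0.214]
 [ 0.903 -0.416 -0.112  0.619]
 [-0.     0.259 -0.966  0.384]
 [ 0.     0.     0.     1.   ]]
```
View pics/scene0.png

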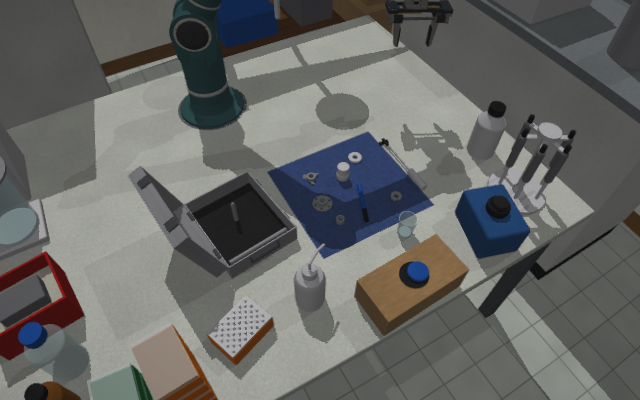

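View pics/side0.png

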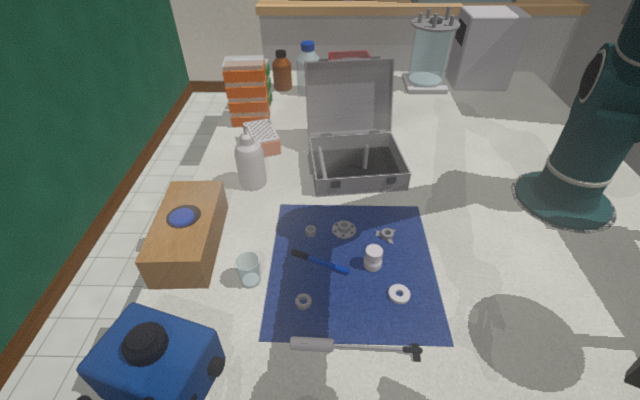

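The scene view shows the pad with a 3-blade impeller (311,177), ring (355,157), jar (343,171), a flanged part (322,203), and small rounds (340,219) and (396,195). The case post is at (236,212). In the side view the same parts are at (387,236), (399,294), (374,257), (344,229), (311,231) and (304,301), and the post is at (365,157). I'll enlarge the side view to identify each one.

```bash
cat > h.py <<'E'
import cv2,numpy as np
from scipy.spatial.transform import Rotation as R
from station import robot
def ray(f,p):
    p=cv2.undistortPoints(np.array(p,float).reshape(-1,1,2),f["mtx"],np.array(f["dist"])).reshape(-1,2)
    E=f["extrinsics"];return E[:3,3],np.c_[p,np.ones(len(p))]@E[:3,:3].T
def onz(f,p,z):
    o,d=ray(f,p);return o+d*((z-o[2])/d[:,2])[:,None]
def tri(f1,p1,f2,p2):
    out=[]
    for a,b in zip(np.reshape(p1,(-1,2)),np.reshape(p2,(-1,2))):
        o1,d1=ray(f1,a);o2,d2=ray(f2,b);d1,d2=d1[0],d2[0]
        t=np.linalg.lstsq(np.c_[d1,-d2],o2-o1,rcond=None)[0]
        out.append(((o1+t[0]*d1)+(o2+t[1]*d2))/2)
    return np.array(out)
def proj(f,X):
    E=np.linalg.inv(f["extrinsics"])
    return cv2.projectPoints(np.array(X,float).reshape(-1,1,3),cv2.Rodrigues(E[:3,:3])[0],E[:3,3],f["mtx"],np.array(f["dist"]))[0].reshape(-1,2)
def tool():
    s=robot.read_state();q=s["ee_rot"];return s["tool_pos"],R.from_quat([q[1],q[2],q[3],q[0]]).as_matrix(),s
E
python3 - <<'E'
from h import *
a=cv2.imread("pics/side0.png")[205:325,270:430];b=cv2.imread("pics/scene0.png")[140:235,160:420]
cv2.imwrite("pics/c1.png",np.vstack([cv2.resize(a,(520,390),interpolation=2)[:, :],cv2.resize(b,(520,190),interpolation=2)]))
fs=robot.grab_frame("scene");fd=robot.grab_frame("side")
p1=[(311,177),(355,157),(343,171),(322,203),(340,219),(396,195)]
p2=[(387,236),(399,294),(374,257),(344,229),(311,231),(304,301)]
print(np.round(onz(fs,p1,.01),3),np.round(onz(fd,p2,.01),3),np.round(tri(fs,p1,fd,p2),3))
print(tri(fs,[(233,204)],fd,[(366,147)]))
hsv=cv2.cvtColor(fs["pixels"],40);m=cv2.inRange(hsv,(105,100,30),(130,255,255));print(m.sum()/255)
E
```

```text
[[0.451 0.136 0.01 ]
 [0.445 0.292 0.01 ]
 [0.476 0.23  0.01 ]
 [0.549 0.117 0.01 ]
 [0.62  0.133 0.01 ]
 [0.626 0.315 0.01 ]] [[0.446 0.146 0.01 ]
 [0.44  0.297 0.01 ]
 [0.48  0.207 0.01 ]
 [0.541 0.127 0.01 ]
 [0.616 0.135 0.01 ]
 [0.621 0.318 0.01 ]] [[0.445 0.139 0.003]
 [0.44  0.295 0.005]
 [0.485 0.222 0.026]
 [0.542 0.12  0.002]
 [0.617 0.134 0.008]
 [0.623 0.316 0.007]]
[[ 0.48119851 -0.11162691  0.07421733]]
16628.0
```

View pics/c1.png

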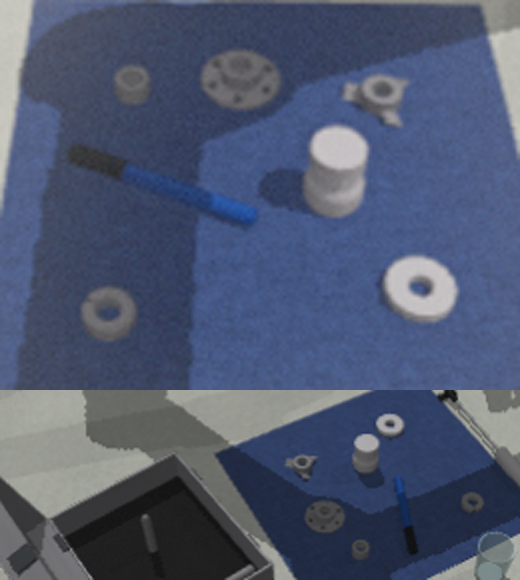

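Present are the coupling (side 344,229), sleeve (311,231), small impeller (387,236), white ring (399,294) and collar (304,301). The large impeller is absent. I'll turn the tool so its y axis lies along world +x and its x axis along world +y.

Units first: shifts go in units of 25 mm and turns go in units of 0.25 rad. So 0.125 rad is 0.5.

```bash
cat >> h.py <<'E'
def to(x,y,z):
    p,M,s=tool();d=M.T@(np.array([x,y,z])-p)
    e=R.from_matrix(M.T@np.array([[0,1,0],[1,0,0],[0,0,-1.]])).as_rotvec()
    print("t %.1f"%s["time"],"pos",np.round(p,4),"| need rot",np.round(e,3),"d",np.round(d,4),"| F",np.round(s["ft_force"],1),"w %.4f"%s["grip_width"],"g %.1f"%s["grasp_force"])
E
echo '[{"rz":0.5,"jaw":0.06},{"rz":0.5,"jaw":0.06},{"rz":0.5,"jaw":0.06},{"rz":0.5,"jaw":0.06},{"rz":0.5,"jaw":0.06},{"rz":0.5,"jaw":0.06},{"rz":0.5,"jaw":0.06},{"rz":0.5,"jaw":0.06}]' > mv.in && python3 drive.py mv.in
echo '[{"rz":0.5,"jaw":0.06},{"jaw":0.06},{"jaw":0.06}]' > mv.in && python3 drive.py mv.in
python3 -c "
from h import *
to(.53,.15,.30)"
```

```text
time: 0.92
tool_pos: [0.2796, 0.5867, 0.2144]
ee_rot: [0.0, 0.663, 0.748, -0.0]
ft_force: [0.8, -0.3, -0.2]
grip_width: 0.0602
grasp_force: 0.0
time: 1.17
tool_pos: [0.2795, 0.5868, 0.2145]
ee_rot: [0.0, 0.705, 0.709, -0.0]
ft_force: [0.3, -0.5, 0.4]
grip_width: 0.0598
grasp_force: 0.0
t 1.2 pos [0.2795 0.5868 0.2145] | need rot [0.    0.    0.005] d [-0.438   0.2485 -0.0854] | F [ 0.3 -0.5  0.4] w 0.0598 g 0.0
```

```bash

echo '[{"rz":0.02,"tx":-1.34,"ty":0.76,"tz":-0.26,"jaw":0.06},{"tx":-1.34,"ty":0.76,"tz":-0.26,"jaw":0.06},{"tx":-1.34,"ty":0.76,"tz":-0.26,"jaw":0.06},{"tx":-1.34,"ty":0.76,"tz":-0.26,"jaw":0.06},{"tx":-1.34,"ty":0.76,"tz":-0.26,"jaw":0.06},{"tx":-1.34,"ty":0.76,"tz":-0.26,"jaw":0.06},{"tx":-1.34,"ty":0.76,"tz":-0.26,"jaw":0.06}]' > mv.in && python3 drive.py mv.in >/dev/null
echo '[{"tx":-1.34,"ty":0.76,"tz":-0.26,"jaw":0.06},{"tx":-1.34,"ty":0.76,"tz":-0.26,"jaw":0.06},{"tx":-1.34,"ty":0.76,"tz":-0.26,"jaw":0.06},{"tx":-1.34,"ty":0.76,"tz":-0.26,"jaw":0.06},{"tx":-1.34,"ty":0.76,"tz":-0.26,"jaw":0.06},{"tx":-1.34,"ty":0.76,"tz":-0.26,"jaw":0.06},{"jaw":0.06},{"jaw":0.06}]' > mv.in && python3 drive.py mv.in >/dev/null
python3 - <<'E'
from h import *
to(.545,.12,.13)
f=robot.grab_frame("wrist");cv2.imwrite("pics/w1.png",f["pixels"])
N=dict(coup=(.545,.12,.005),sleeve=(.617,.134,.016),imp=(.447,.14,.014),ring=(.442,.295,.009),collar=(.623,.317,.01))
hsv=cv2.cvtColor(f["pixels"],40)
for k,v in N.items():
    u=proj(f,v)[0];print(k,np.round(u),hsv[int(u[1])%400,int(u[0])%640])
print("pad",hsv[200,320])
E
```

```text
t 2.4 pos [0.5262 0.1479 0.2996] | need rot [ 0.001 -0.    -0.006] d [-0.0278  0.0188  0.1697] | F [-0.7  0.  -1.4] w 0.0598 g 0.0
coup [330. 185.] [111 123  77]
sleeve [376. 178.] [111 131  78]
imp [269. 174.] [112 126  77]
ring [261.  71.] [111 134 105]
collar [384.  55.] [111 124  84]
pad [112 132 118]
```

View pics/w1.png

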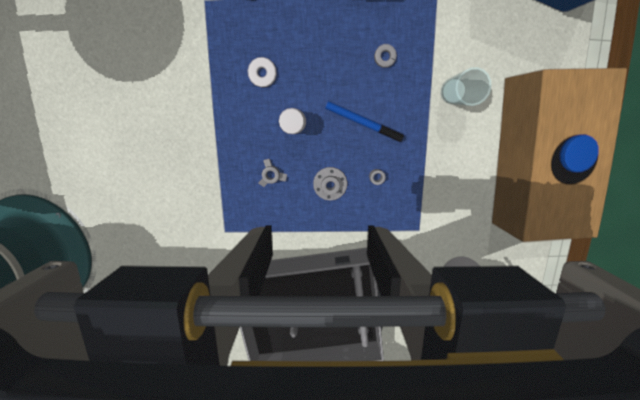

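The wrist view shows the ring (262,72), collar (385,55), jar (292,121), small impeller (270,174), coupling (330,184) and sleeve (377,177). The post tip is at about (293,330), behind the fingers. Next I'll go over the coupling and measure it with a mask.

```bash
cat >> h.py <<'E'
H=dict(coup=.0045,sleeve=.010,imp=.009,ring=.006,collar=.006)
def find(f,k,guess,win=45,save=None):
    u=proj(f,(*guess,H[k]))[0];img=f["pixels"];hsv=cv2.cvtColor(img,40)
    m=cv2.inRange(hsv,(0,0,45),(179,85,255))
    x0,y0=max(int(u[0])-win,0),max(int(u[1])-win,0);sub=np.zeros_like(m);sub[y0:y0+2*win,x0:x0+2*win]=m[y0:y0+2*win,x0:x0+2*win]
    cs=cv2.findContours(sub,cv2.RETR_CCOMP,cv2.CHAIN_APPROX_NONE);out=[]
    for c,h in zip(cs[0],cs[1][0]):
        a=cv2.contourArea(c)
        if a<25: continue
        (cx,cy),r=cv2.minEnclosingCircle(c);e=cv2.fitEllipse(c)[0]
        w=onz(f,[(cx,cy),e],H[k] if h[3]<0 else 2*H[k])
        print(k,"hole" if h[3]>=0 else "outer","area %d r %.1f"%(a,r),np.round((cx,cy),1),"circ",np.round(w[0,:2],4),"ell",np.round(w[1,:2],4))
E
echo '[{"tx":-0.36,"ty":0.26,"tz":1.4,"jaw":0.06},{"tx":-0.36,"ty":0.26,"tz":1.4,"jaw":0.06},{"tx":-0.36,"ty":0.24,"tz":1.4,"jaw":0.06},{"tz":1.4,"jaw":0.06},{"jaw":0.06},{"jaw":0.06}]' > mv.in && python3 drive.py mv.in >/dev/null
python3 - <<'E'
from h import *
to(.545,.12,.007)
f=robot.grab_frame("wrist");cv2.imwrite("pics/w2.png",f["pixels"])
find(f,"coup",(.545,.12),60)
find(f,"sleeve",(.617,.134),30)
find(f,"imp",(.447,.143),45)
find(f,"ring",(.442,.295));find(f,"collar",(.623,.317))
print(proj(f,(.545,.12,.005)))
E
```

```text
t 3.0 pos [0.5423 0.1247 0.1578] | need rot [-0.004  0.001 -0.001] d [-0.0045  0.0034  0.1508] | F [0.  0.3 0.1] w 0.0600 g 0.0
coup outer area 28 r 6.3 [377.  232.5] circ [0.6112 0.0696] ell [0.6124 0.0723]
coup outer area 1791 r 24.6 [321.6 189.5] circ [0.5449 0.1224] ell [0.545  0.1224]
coup hole area 83 r 6.1 [321.9 191.5] circ [0.5452 0.1212] ell [0.545  0.1213]
sleeve outer area 413 r 12.4 [389.7 180. ] circ [0.6212 0.1347] ell [0.6211 0.1339]
sleeve hole area 77 r 6.0 [389.5 180.5] circ [0.6185 0.1362] ell [0.6182 0.1363]
imp outer area 816 r 23.0 [237.2 175. ] circ [0.4501 0.1402] ell [0.4498 0.1399]
imp hole area 79 r 6.1 [236.5 176. ] circ [0.4519 0.1408] ell [0.4515 0.1407]
ring outer area 249 r 13.0 [253.  82.] circ [0.4727 0.2388] ell [0.4748 0.2379]
ring outer area 1542 r 24.1 [221.5  24.5] circ [0.4432 0.2948] ell [0.4425 0.2945]
ring hole area 123 r 7.0 [221.5  25.5] circ [0.445  0.2921] ell [0.4446 0.2922]
collar outer area 405 r 17.2 [404.1   2.9] circ [0.6269 0.3141] ell [0.6265 0.3097]
[[321.71116892 191.67213514]]
```

View pics/w2.png

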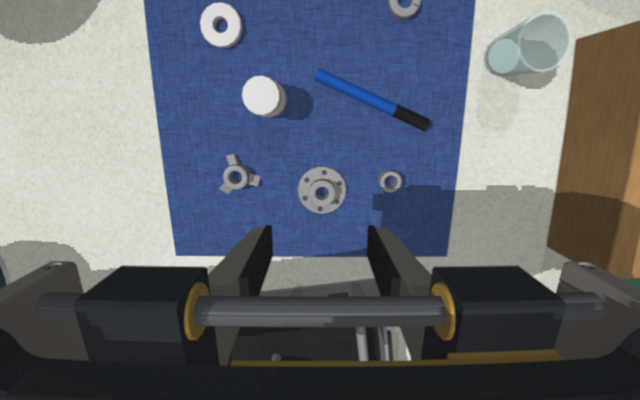

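```bash

echo '[{"rx":-0.012,"tx":-0.1,"ty":0.108,"tz":1.4,"jaw":0.05},{"tz":1.4,"jaw":0.05},{"tz":1.4,"jaw":0.05},{"tz":1.2,"jaw":0.05},{"tz":0.52,"jaw":0.05},{"jaw":0.05},{"jaw":0.05}]' > mv.in && python3 drive.py mv.in >/dev/null
python3 -c "
from h import *
to(.545,.1222,.007)"
```

```text
t 3.6 pos [0.5485 0.1216 0.0128] | need rot [ 0.005 -0.001 -0.003] d [ 0.0005 -0.0035  0.0058] | F [0.1 0.2 0. ] w 0.0502 g 0.0
```

```bash

echo '[{"jaw":0.05},{"jaw":0.05},{"jaw":0.05},{"jaw":0.05}]' > mv.in && python3 drive.py mv.in >/dev/null
python3 -c "
from h import *
to(.545,.1222,.007)"
```

```text
t 3.9 pos [0.5478 0.1211 0.0124] | need rot [ 0.005 -0.001 -0.004] d [ 0.001  -0.0029  0.0054] | F [ 1.6 -0.  -0.3] w 0.0501 g 0.0
```

```bash

echo '[{"rx":0.02,"rz":-0.016,"tx":0.04,"ty":-0.116,"tz":0.216,"jaw":0.05},{"jaw":0.05},{"jaw":0.05},{"jaw":0.05}]' > mv.in && python3 drive.py mv.in >/dev/null
python3 -c "
from h import *
to(.545,.1222,.007)"
echo '[{"jaw":0.02},{"jaw":0.02},{"jaw":0.02},{"jaw":0.02},{"jaw":0.02},{"jaw":0.02},{"jaw":0.02}]' > mv.in && python3 drive.py mv.in 25
python3 -c "
from h import *
to(.485,-.11,.15)"
```

```text
t 4.3 pos [0.544  0.1218 0.0055] | need rot [-0.002 -0.    -0.   ] d [ 0.0004  0.001  -0.0015] | F [ 0.2  0.2 -0.1] w 0.0501 g 0.2
time: 4.85
tool_pos: [0.544, 0.1217, 0.0056]
ee_rot: [-0.001, 0.707, 0.707, -0.001]
ft_force: [0.6, 0.3, -0.6]
grip_width: 0.0292
grasp_force: 25.0
t 4.8 pos [0.544  0.1217 0.0056] | need rot [-0.002  0.    -0.   ] d [-0.2317 -0.0593 -0.1442] | F [ 0.6  0.3 -0.6] w 0.0292 g 25.0
```

```bash

echo '[{"tz":-1.2,"jaw":0.02},{"tx":-1.08,"ty":-0.2,"tz":-1.2,"jaw":0.02},{"tx":-1.08,"ty":-0.2,"tz":-1.2,"jaw":0.02},{"tx":-1.08,"ty":-0.2,"tz":-1.2,"jaw":0.02},{"tx":-1.08,"ty":-0.2,"tz":-1.2,"jaw":0.02},{"tx":-1.08,"ty":-0.2,"tz":-1.2,"jaw":0.02},{"tx":-1.08,"ty":-0.2,"tz":-1.2,"jaw":0.02},{"tx":-1.08,"ty":-0.2,"tz":-1.2,"jaw":0.02}]' > mv.in && python3 drive.py mv.in >/dev/null
echo '[{"tx":-1.08,"ty":-0.2,"tz":-1.2,"jaw":0.02},{"tx":-1.08,"ty":-0.2,"tz":-1.2,"jaw":0.02},{"tx":-1.08,"ty":-0.2,"tz":-1.2,"jaw":0.02},{"tx":-1.08,"ty":-0.2,"tz":-1.2,"jaw":0.02},{"tx":-1.08,"ty":-0.2,"jaw":0.02},{"jaw":0.02},{"jaw":0.02},{"jaw":0.02}]' > mv.in && python3 drive.py mv.in >/dev/null
python3 - <<'E'
from h import *
to(.48,-.11,.36)
f=robot.grab_frame("wrist");cv2.imwrite("pics/w3.png",f["pixels"])
print(proj(f,[(.482,-.112,.081),(.482,-.112,.008)]))
u=proj(f,(.482,-.112,.05))[0].astype(int);c=f["pixels"][max(u[1]-75,0):u[1]+75,max(u[0]-100,0):u[0]+100]
print(u);cv2.imwrite("pics/w3c.png",cv2.resize(c,None,fx=4,fy=4,interpolation=2))
E
```

```text
t 6.2 pos [ 0.4846 -0.2013  0.3651] | need rot [-0.003 -0.001  0.   ] d [ 0.0913 -0.0045  0.0052] | F [-0.4  1.1 -1.1] w 0.0296 g 25.0
[[317.72792082 110.92890903]
 [318.07042962 112.41779814]]
[317 111]
```

View pics/w3.png

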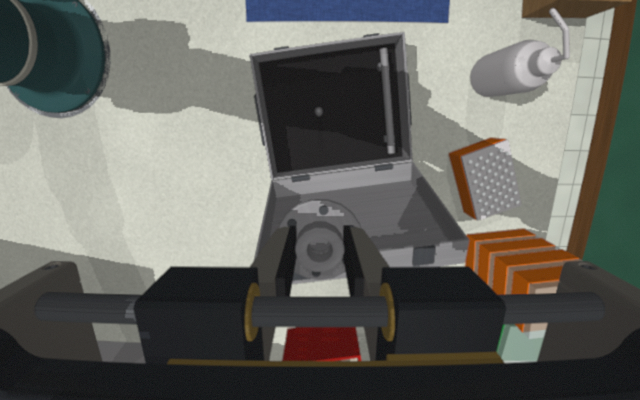

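The wrist view shows the post end-on at about (319,112). The tray rim corners are at (251,53), (404,34), (411,160) and (273,176), and the lid leans back behind the held coupling.

```bash
python3 - <<'E'
from h import *
f=robot.grab_frame("wrist");g=cv2.cvtColor(f["pixels"],6)
sub=g[98:126,305:333];m=(sub>70).astype(np.uint8)
n,l,st,c=cv2.connectedComponentsWithStats(m);print(st[1:],c[1:]+[305,98])
i=1+np.argmax(st[1:,4]);cc=c[i]+[305,98]
print("tip",onz(f,[cc],.078),"foot",onz(f,[cc],.01))
P=onz(f,[(251,53),(404,34),(411,160),(273,176)],.055);print(P)
print(np.degrees(np.arctan2(*(P[1]-P[0])[[1,0]])), P.mean(0))
print(sub[::2,::2])
E
```

```text
[[11 11  6  6 28]] [[318.46428571 111.35714286]]
tip [[ 0.48308645 -0.11205218  0.078     ]] foot [[ 0.48266908 -0.10980185  0.01      ]]
[[ 0.37923118 -0.02416108  0.055     ]
 [ 0.61261334  0.00334399  0.055     ]
 [ 0.63715716 -0.18850569  0.055     ]
 [ 0.40638292 -0.2161688   0.055     ]]
6.7215428841809315 [ 0.50884615 -0.10637289  0.055     ]
[[27 29 29 32 32 32 28 26 31 29 29 31 30 29]
 [28 26 29 31 29 27 28 26 29 26 26 27 32 30]
 [29 28 27 31 28 27 31 30 27 27 27 27 25 31]
 [27 27 30 28 26 29 27 29 27 27 28 26 28 31]
 [29 27 30 27 30 30 31 30 28 26 30 31 30 29]
 [27 30 30 28 29 39 65 69 48 29 28 28 26 29]
 [30 29 29 27 29 56 84 93 70 34 25 27 27 32]
 [29 27 32 27 32 55 86 90 71 33 30 29 26 30]
 [29 25 28 27 30 42 70 75 61 29 29 24 29 29]
 [29 29 28 33 27 24 42 45 35 31 29 29 30 27]
 [28 28 25 27 32 24 27 22 26 32 28 28 31 28]
 [25 32 27 33 32 29 28 24 27 27 29 26 29 29]
 [29 30 30 28 26 29 28 30 27 27 31 29 30 27]
 [31 29 29 27 31 31 29 26 27 27 28 29 27 26]]
```

```bash

echo '[{"rx":-0.012,"tx":1.184,"ty":-0.02,"jaw":0.02},{"tx":1.184,"ty":-0.02,"jaw":0.02},{"tx":1.184,"ty":-0.02,"tz":0.8,"jaw":0.02},{"tz":1.4,"jaw":0.02},{"tz":1.4,"jaw":0.02},{"tz":1.4,"jaw":0.02},{"tz":1.4,"jaw":0.02},{"tz":1.4,"jaw":0.02}]' > mv.in && python3 drive.py mv.in >/dev/null
echo '[{"tz":1.4,"jaw":0.02},{"tz":0.8,"jaw":0.02},{"jaw":0.02},{"jaw":0.02},{"jaw":0.02}]' > mv.in && python3 drive.py mv.in >/dev/null
python3 -c "
from h import *
to(.483,-.1125,.10)"
```

```text
t 7.4 pos [ 0.4846 -0.1132  0.1169] | need rot [0.003 0.    0.001] d [ 0.0007 -0.0017  0.0169] | F [-0.7 -0.  -0.9] w 0.0292 g 25.0
```

```bash

echo '[{"rx":0.012,"tx":0.028,"ty":-0.068,"tz":0.68,"jaw":0.02},{"jaw":0.02},{"jaw":0.02},{"jaw":0.02}]' > mv.in && python3 drive.py mv.in >/dev/null
python3 -c "
from h import *
to(.483,-.1125,.08)"
echo '[{"tz":0.4,"jaw":0.02},{"tz":0.4,"jaw":0.02},{"jaw":0.02},{"jaw":0.02}]' > mv.in && python3 drive.py mv.in
python3 -c "
from h import *
to(.483,-.1125,.0135)"
```

```text
t 7.7 pos [ 0.4829 -0.1128  0.1002] | need rot [ 0. -0.  0.] d [0.0003 0.0001 0.0202] | F [ 1.2 -0.  -0.4] w 0.0293 g 25.0
time: 8.03
tool_pos: [0.4812, -0.1127, 0.078]
ee_rot: [-0.001, 0.707, 0.707, -0.001]
ft_force: [0.0, 0.0, -0.3]
grip_width: 0.0291
grasp_force: 25.0
t 8.0 pos [ 0.4812 -0.1127  0.078 ] | need rot [-0.004 -0.    -0.   ] d [0.0002 0.002  0.0645] | F [ 0.   0.  -0.3] w 0.0291 g 25.0
```

```bash

echo '[{"rx":-0.016,"ty":0.072,"tz":0.2,"jaw":0.02},{"tz":0.4,"jaw":0.02},{"jaw":0.02},{"jaw":0.02}]' > mv.in && python3 drive.py mv.in | sed -n 2,4p
echo '[{"tz":0.4,"jaw":0.02},{"tz":0.4,"jaw":0.02},{"jaw":0.02},{"jaw":0.02}]' > mv.in && python3 drive.py mv.in| sed -n 2,4p
python3 -c "
from h import *
to(.483,-.1125,.0135)"
```

```text
tool_pos: [0.4834, -0.1128, 0.0631]
ee_rot: [0.0, 0.707, 0.707, 0.0]
ft_force: [-0.6, 0.1, -1.6]
tool_pos: [0.4834, -0.1128, 0.043]
ee_rot: [0.0, 0.707, 0.707, 0.0]
ft_force: [-1.4, 1.4, -2.4]
t 8.7 pos [ 0.4834 -0.1128  0.043 ] | need rot [ 0.001  0.    -0.   ] d [ 0.0003 -0.0004  0.0295] | F [-1.4  1.4 -2.4] w 0.0296 g 25.0
```

```bash

echo '[{"tz":0.4,"jaw":0.02},{"tz":0.4,"jaw":0.02},{"tz":0.24,"jaw":0.02},{"jaw":0.02},{"jaw":0.02}]' > mv.in && python3 drive.py mv.in | sed -n 2,4p
echo '[{"tz":0.12,"jaw":0.02},{"jaw":0.02},{"jaw":0.02},{"jaw":0.02}]' > mv.in && python3 drive.py mv.in| sed -n 2,4p
python3 -c "
from h import *
to(.483,-.1125,.0135)"
```

```text
tool_pos: [0.4835, -0.1127, 0.0172]
ee_rot: [0.0, 0.707, 0.707, 0.0]
ft_force: [-2.5, 1.1, -1.9]
tool_pos: [0.4836, -0.1126, 0.0148]
ee_rot: [0.001, 0.707, 0.707, 0.001]
ft_force: [-2.9, 1.4, -3.4]
t 9.4 pos [ 0.4836 -0.1126  0.0148] | need rot [ 0.002 -0.    -0.   ] d [ 0.0001 -0.0006  0.0013] | F [-2.9  1.4 -3.4] w 0.0290 g 25.0
```

```bash

echo '[{"tz":0.1,"jaw":0.02},{"jaw":0.02},{"jaw":0.02}]' > mv.in && python3 drive.py mv.in | sed -n 2,4p
echo '[{"jaw":0.045},{"jaw":0.045},{"jaw":0.045},{"jaw":0.045},{"jaw":0.045}]' > mv.in && python3 drive.py mv.in
echo '[{"tz":-1.2,"jaw":0.045},{"tz":-1.4,"jaw":0.045},{"tz":-1.4,"jaw":0.045},{"tz":-1.4,"jaw":0.045},{"tx":0.6,"ty":0.2,"tz":-1.4,"jaw":0.045},{"tx":1.2,"ty":0.8,"jaw":0.045},{"tx":1.2,"ty":0.8,"jaw":0.045},{"tx":1.2,"ty":0.8,"jaw":0.045}]' > mv.in && python3 drive.py mv.in >/dev/null
python3 -c "
from h import *
to(.619,.07,.15)"
```

```text
tool_pos: [0.4837, -0.1126, 0.0134]
ee_rot: [0.0, 0.707, 0.707, 0.001]
ft_force: [-6.4, 1.9, 13.9]
time: 10.12
tool_pos: [0.4874, -0.1135, 0.0136]
ee_rot: [0.004, 0.707, 0.707, 0.003]
ft_force: [4.5, -0.2, 5.9]
grip_width: 0.0453
grasp_force: 3.1
t 10.8 pos [ 0.5493 -0.0067  0.1834] | need rot [ 0.004 -0.001 -0.001] d [0.0768 0.0695 0.0337] | F [0.3 0.4 0.3] w 0.0452 g 0.0
```

```bash

echo '[{"rx":0.016,"tx":1.4,"ty":0.696,"tz":0.32,"jaw":0.045},{"tx":1.4,"ty":0.696,"tz":0.32,"jaw":0.045},{"tx":1.4,"ty":0.696,"tz":0.32,"jaw":0.045},{"tx":1.4,"ty":0.696,"tz":0.32,"jaw":0.045},{"jaw":0.045},{"jaw":0.045},{"jaw":0.045},{"jaw":0.045}]' > mv.in && python3 drive.py mv.in >/dev/null
python3 - <<'E'
from h import *
f=robot.grab_frame("wrist");find(f,"sleeve",(.619,.134),30);to(.619,.134,.004)
fs=robot.grab_frame("scene");fd=robot.grab_frame("side");u=proj(fs,(.482,-.112,.04))[0].astype(int);v=proj(fd,(.482,-.112,.04))[0].astype(int)
cut=lambda f,u:cv2.resize(f["pixels"][u[1]-45:u[1]+45,u[0]-60:u[0]+60],None,fx=5,fy=5,interpolation=2)[:300*2]
cv2.imwrite("pics/s2.png",np.hstack([cv2.resize(cut(fs,u),(400,300)),cv2.resize(cut(fd,v),(400,300))]))
E
```

```text
sleeve outer area 404 r 12.1 [321.1 186.9] circ [0.6201 0.1338] ell [0.6204 0.1339]
sleeve hole area 94 r 6.5 [321.5 187. ] circ [0.6205 0.136 ] ell [0.6205 0.1364]
t 11.5 pos [0.6179 0.1302 0.1507] | need rot [-0.002  0.001 -0.003] d [0.0039 0.0013 0.1467] | F [-0.7  0.6  0.2] w 0.0451 g 0.0
```

View pics/s2.png

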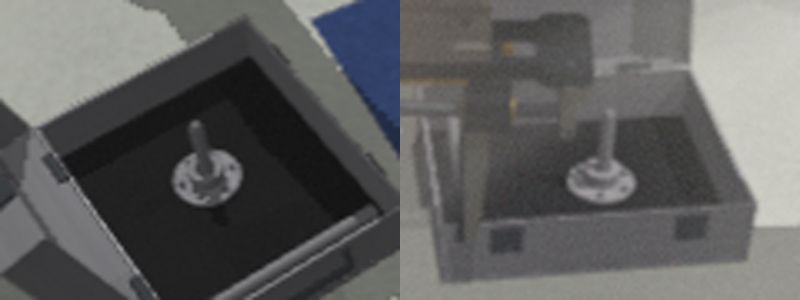

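The coupling sits flat on the post, at (207,178) and (600,180) in the crops. Next is the sleeve, at (.6203,.1345).

```bash

echo '[{"rx":-0.008,"rz":-0.012,"tx":0.172,"ty":0.096,"tz":1.4,"jaw":0.04},{"tz":1.4,"jaw":0.04},{"tz":1.4,"jaw":0.04},{"tz":1.08,"jaw":0.04},{"jaw":0.04},{"jaw":0.04},{"jaw":0.04},{"jaw":0.04}]' > mv.in && python3 drive.py mv.in >/dev/null
python3 -c "
from h import *
to(.6203,.1345,.005)"
```

```text
t 12.3 pos [0.6222 0.1366 0.0209] | need rot [ 0.004 -0.001  0.002] d [-0.0021 -0.002   0.0159] | F [ 0.6 -0.5  0.1] w 0.0400 g 0.0
```

```bash

echo '[{"rx":0.016,"rz":0.008,"tx":-0.084,"ty":-0.08,"tz":0.64,"jaw":0.04},{"jaw":0.04},{"jaw":0.04},{"jaw":0.04},{"jaw":0.04}]' > mv.in && python3 drive.py mv.in >/dev/null
python3 -c "
from h import *
to(.6203,.1345,.005)"
echo '[{"jaw":0.015},{"jaw":0.015},{"jaw":0.015},{"jaw":0.015},{"jaw":0.015},{"jaw":0.015},{"jaw":0.015}]' > mv.in && python3 drive.py mv.in 20
python3 -c "
from h import *
to(.483,-.1125,.11)"
```

```text
t 12.7 pos [0.6187 0.1345 0.0027] | need rot [-0.003 -0.     0.001] d [-0.      0.0016 -0.0023] | F [0.3 1.  0.1] w 0.0398 g 0.0
time: 13.27
tool_pos: [0.6186, 0.1345, 0.0026]
ee_rot: [-0.001, 0.707, 0.707, -0.001]
ft_force: [-0.0, 0.9, 1.5]
grip_width: 0.0233
grasp_force: 20.0
t 13.3 pos [0.6186 0.1345 0.0026] | need rot [-0.004 -0.     0.001] d [-0.2469 -0.1362 -0.107 ] | F [-0.   0.9  1.5] w 0.0233 g 20.0
```

```bash

echo '[{"rx":-0.016,"rz":0.004,"tz":-1.52,"jaw":0.015},{"tz":-1.6,"jaw":0.015},{"tz":-1.6,"jaw":0.015},{"tx":-1.412,"ty":-0.776,"jaw":0.015},{"tx":-1.412,"ty":-0.776,"jaw":0.015},{"tx":-1.412,"ty":-0.776,"jaw":0.015},{"tx":-1.412,"ty":-0.776,"jaw":0.015},{"tx":-1.412,"ty":-0.776,"jaw":0.015}]' > mv.in && python3 drive.py mv.in >/dev/null
echo '[{"tx":-1.412,"ty":-0.776,"jaw":0.015},{"tx":-1.412,"ty":-0.776,"jaw":0.015},{"jaw":0.015},{"jaw":0.015},{"jaw":0.015},{"jaw":0.015}]' > mv.in && python3 drive.py mv.in >/dev/null
python3 -c "
from h import *
to(.4827,-.1124,.095)"
```

```text
t 14.4 pos [ 0.4835 -0.1113  0.1203] | need rot [ 0.    -0.     0.002] d [-0.0011 -0.0008  0.0253] | F [ 0.4  0.7 -0.1] w 0.0229 g 20.0
```

```bash

echo '[{"rz":0.008,"tx":-0.04,"ty":-0.024,"tz":0.92,"jaw":0.015},{"jaw":0.015},{"jaw":0.015},{"jaw":0.015}]' > mv.in && python3 drive.py mv.in >/dev/null
python3 -c "
from h import *
to(.4827,-.1124,.075)"
echo '[{"tz":0.4,"jaw":0.015},{"tz":0.4,"jaw":0.015},{"jaw":0.015},{"jaw":0.015}]' > mv.in && python3 drive.py mv.in >/dev/null
python3 -c "
from h import *
to(.4827,-.1124,.0286)"
```

```text
t 14.8 pos [ 0.4825 -0.1129  0.0976] | need rot [-0.     0.    -0.001] d [0.0005 0.0002 0.0226] | F [-0.1  0.1 -0.8] w 0.0231 g 20.0
t 15.1 pos [ 0.4815 -0.113   0.0766] | need rot [-0.002 -0.001 -0.002] d [0.0005 0.0013 0.048 ] | F [ 0.6  2.2 -2. ] w 0.0230 g 20.0
```

```bash

echo '[{"tx":0.024,"ty":0.044,"tz":0.4,"jaw":0.015},{"tz":0.4,"jaw":0.015},{"jaw":0.015},{"jaw":0.015}]' > mv.in && python3 drive.py mv.in| sed -n 2,4p
echo '[{"tz":0.4,"jaw":0.015},{"tz":0.4,"jaw":0.015},{"jaw":0.015},{"jaw":0.015}]' > mv.in && python3 drive.py mv.in| sed -n 2,4p
echo '[{"tz":0.16,"jaw":0.015},{"tz":0.12,"jaw":0.015},{"jaw":0.015},{"jaw":0.015}]' > mv.in && python3 drive.py mv.in| sed -n 2,4p
python3 -c "
from h import *
to(.4827,-.1124,.0286)"
```

```text
tool_pos: [0.4824, -0.1128, 0.0564]
ee_rot: [-0.001, 0.708, 0.706, -0.001]
ft_force: [-0.4, 2.9, -2.9]
tool_pos: [0.4825, -0.1128, 0.0366]
ee_rot: [-0.001, 0.708, 0.706, -0.001]
ft_force: [-1.5, 3.7, -3.2]
tool_pos: [0.4829, -0.1127, 0.0302]
ee_rot: [-0.0, 0.708, 0.706, -0.0]
ft_force: [-0.7, 4.4, -2.7]
t 16.1 pos [ 0.4829 -0.1127  0.0302] | need rot [-0.001 -0.001 -0.002] d [ 0.0003 -0.0002  0.0016] | F [-0.7  4.4 -2.7] w 0.0231 g 20.0
```

Next I'll seat the sleeve, release it, rise, and go on to the ring at (.4435,.2935).

```bash

echo '[{"tx":0.02,"tz":0.12,"jaw":0.015},{"jaw":0.015},{"jaw":0.015}]' > mv.in && python3 drive.py mv.in | sed -n 2,4p
echo '[{"jaw":0.045},{"jaw":0.045},{"jaw":0.045},{"jaw":0.045},{"jaw":0.045}]' > mv.in && python3 drive.py mv.in| sed -n 2,6p
echo '[{"tz":-1.2,"jaw":0.045},{"tz":-1.6,"jaw":0.045},{"tz":-1.6,"jaw":0.045},{"tx":0.8,"tz":-1.2,"jaw":0.06},{"tx":1.6,"ty":-0.16,"jaw":0.06},{"tx":1.6,"ty":-0.16,"jaw":0.06},{"tx":1.6,"ty":-0.16,"jaw":0.06},{"tx":1.6,"ty":-0.16,"jaw":0.06}]' > mv.in && python3 drive.py mv.in >/dev/null
echo '[{"tx":1.6,"ty":-0.16,"jaw":0.06},{"tx":1.6,"ty":-0.16,"jaw":0.06},{"tx":1.6,"ty":-0.16,"jaw":0.06},{"tx":1.6,"ty":-0.16,"jaw":0.06},{"tx":1.6,"ty":-0.16,"jaw":0.06},{"tx":0.8,"ty":-0.08,"jaw":0.06},{"jaw":0.06},{"jaw":0.06}]' > mv.in && python3 drive.py mv.in >/dev/null
echo '[{"jaw":0.06},{"jaw":0.06}]' > mv.in && python3 drive.py mv.in>/dev/null
python3 - <<'E'
from h import *
f=robot.grab_frame("wrist");find(f,"ring",(.4435,.2935));to(.4435,.2935,.003)
E
```

```text
tool_pos: [0.4831, -0.1125, 0.0282]
ee_rot: [-0.0, 0.708, 0.706, 0.0]
ft_force: [-4.4, 3.7, 9.0]
tool_pos: [0.4837, -0.1131, 0.0275]
ee_rot: [0.001, 0.708, 0.706, 0.0]
ft_force: [-0.4, 0.1, 0.4]
grip_width: 0.0452
grasp_force: 0.0
ring outer area 1037 r 18.8 [314.7 178.9] circ [0.4419 0.2944] ell [0.4421 0.2943]
ring hole area 100 r 6.2 [314.9 179. ] circ [0.4422 0.2954] ell [0.4421 0.2957]
t 18.3 pos [0.4466 0.2858 0.1674] | need rot [ 0.     0.    -0.005] d [ 0.0077 -0.0031  0.1644] | F [-0.1 -0.3  0.5] w 0.0603 g 0.0
```

```bash

echo '[{"rz":-0.02,"tx":0.352,"ty":-0.18,"tz":1.4,"jaw":0.06},{"tz":1.4,"jaw":0.06},{"tz":1.4,"jaw":0.06},{"tz":1.4,"jaw":0.06},{"jaw":0.06},{"jaw":0.06},{"jaw":0.06},{"jaw":0.06}]' > mv.in && python3 drive.py mv.in >/dev/null
python3 -c "
from h import *
to(.4420,.2947,.004)"
```

```text
t 19.0 pos [0.4433 0.297  0.0298] | need rot [ 0.003 -0.003  0.002] d [-0.0024 -0.0014  0.0258] | F [-0.7 -0.5  0.3] w 0.0603 g 0.0
```

```bash

echo '[{"rx":0.012,"ry":-0.012,"rz":0.008,"tx":-0.08,"ty":-0.04,"tz":1.02,"jaw":0.06},{"jaw":0.06},{"jaw":0.06},{"jaw":0.06},{"jaw":0.06}]' > mv.in && python3 drive.py mv.in >/dev/null
python3 -c "
from h import *
to(.4420,.2947,.003)"
echo '[{"jaw":0.03},{"jaw":0.03},{"jaw":0.03},{"jaw":0.03},{"jaw":0.03},{"jaw":0.03}]' > mv.in && python3 drive.py mv.in 20
python3 -c "
from h import *
to(.4827,-.1124,.11)"
```

```text
t 19.4 pos [0.4414 0.2951 0.0034] | need rot [-0.001  0.001  0.001] d [-0.0004  0.0006  0.0004] | F [ 0.4 -0.5 -0.1] w 0.0599 g 0.0
time: 19.9
tool_pos: [0.4408, 0.2946, 0.0023]
ee_rot: [-0.0, 0.707, 0.707, -0.002]
ft_force: [-0.3, 0.1, 6.2]
grip_width: 0.0411
grasp_force: 20.0
t 19.9 pos [0.4408 0.2946 0.0023] | need rot [-0.003  0.002  0.001] d [-0.4073  0.0413 -0.1068] | F [-0.3  0.1  6.2] w 0.0411 g 20.0
```

```bash

echo '[{"rx":-0.012,"ry":0.008,"rz":0.004,"tz":-1.52,"jaw":0.03},{"tz":-1.6,"jaw":0.03},{"tz":-1.6,"jaw":0.03},{"tx":-1.48,"ty":0.15,"jaw":0.03},{"tx":-1.48,"ty":0.15,"jaw":0.03},{"tx":-1.48,"ty":0.15,"jaw":0.03},{"tx":-1.48,"ty":0.15,"jaw":0.03},{"tx":-1.48,"ty":0.15,"jaw":0.03}]' > mv.in && python3 drive.py mv.in >/dev/null
echo '[{"tx":-1.48,"ty":0.15,"jaw":0.03},{"tx":-1.48,"ty":0.15,"jaw":0.03},{"tx":-1.48,"ty":0.15,"jaw":0.03},{"tx":-1.48,"ty":0.15,"jaw":0.03},{"tx":-1.48,"ty":0.15,"jaw":0.03},{"tx":-1.48,"ty":0.15,"jaw":0.03},{"jaw":0.03},{"jaw":0.03}]' > mv.in && python3 drive.py mv.in >/dev/null
echo '[{"jaw":0.03},{"jaw":0.03}]' > mv.in && python3 drive.py mv.in>/dev/null
python3 -c "
from h import *
to(.4827,-.1124,.1)"
```

```text
t 21.4 pos [ 0.4817 -0.1109  0.12  ] | need rot [-0.001  0.     0.002] d [-0.0015  0.001   0.02  ] | F [ 0.7  0.3 -1.4] w 0.0409 g 20.0
```

```bash

echo '[{"rz":0.008,"tx":-0.052,"ty":0.06,"tz":0.8,"jaw":0.03},{"jaw":0.03},{"jaw":0.03},{"jaw":0.03}]' > mv.in && python3 drive.py mv.in >/dev/null
python3 -c "
from h import *
to(.4827,-.1124,.075)"
echo '[{"ty":0.02,"tz":0.4,"jaw":0.03},{"ty":0.02,"tz":0.52,"jaw":0.03},{"jaw":0.03},{"jaw":0.03}]' > mv.in && python3 drive.py mv.in >/dev/null
python3 -c "
from h import *
to(.4827,-.1124,.0443)"
```

```text
t 21.7 pos [ 0.4834 -0.1129  0.1005] | need rot [-0.     0.001 -0.001] d [ 0.0006 -0.0007  0.0255] | F [-0.1  0.1 -0.1] w 0.0410 g 20.0
t 22.1 pos [ 0.484  -0.1136  0.0769] | need rot [-0.001  0.001 -0.002] d [ 0.0012 -0.0013  0.0326] | F [-0.1  0.7 -0. ] w 0.0409 g 20.0
```

```bash

echo '[{"tx":0.044,"ty":-0.048,"tz":0.4,"jaw":0.03},{"tz":0.4,"jaw":0.03},{"jaw":0.03},{"jaw":0.03}]' > mv.in && python3 drive.py mv.in| sed -n 2,4p
echo '[{"tz":0.28,"jaw":0.03},{"tz":0.16,"jaw":0.03},{"jaw":0.03},{"jaw":0.03}]' > mv.in && python3 drive.py mv.in| sed -n 2,4p
echo '[{"tz":0.12,"jaw":0.03},{"jaw":0.03},{"jaw":0.03}]' > mv.in && python3 drive.py mv.in| sed -n 2,4p
python3 -c "
from h import *
to(.4827,-.1124,.0443)"
```

```text
tool_pos: [0.4827, -0.1124, 0.0569]
ee_rot: [-0.0, 0.708, 0.706, -0.001]
ft_force: [-1.4, 1.6, -2.4]
tool_pos: [0.4829, -0.1125, 0.0458]
ee_rot: [-0.0, 0.708, 0.706, -0.001]
ft_force: [-1.0, 2.5, -2.4]
tool_pos: [0.4833, -0.1125, 0.0435]
ee_rot: [0.0, 0.708, 0.706, -0.0]
ft_force: [-2.4, 3.0, 3.1]
t 23.0 pos [ 0.4833 -0.1125  0.0435] | need rot [ 0.     0.    -0.002] d [ 0.0001 -0.0006 -0.0008] | F [-2.4  3.   3.1] w 0.0412 g 20.0
```

Units first: shifts go in units of 25 mm and turns go in units of 0.25 rad. So 0.0015 m is 0.06.

```bash

echo '[{"tz":0.06,"jaw":0.03},{"jaw":0.03},{"jaw":0.03}]' > mv.in && python3 drive.py mv.in | sed -n 2,4p
echo '[{"jaw":0.06},{"jaw":0.06},{"jaw":0.06},{"jaw":0.06},{"jaw":0.06}]' > mv.in && python3 drive.py mv.in| sed -n 2,6p
echo '[{"tz":-1,"jaw":0.06},{"tz":-1.6,"jaw":0.06},{"tz":-1.6,"jaw":0.06},{"tx":1.42,"ty":-0.184,"jaw":0.06},{"tx":1.42,"ty":-0.184,"jaw":0.06},{"tx":1.42,"ty":-0.184,"jaw":0.06},{"tx":1.42,"ty":-0.184,"jaw":0.06},{"tx":1.42,"ty":-0.184,"jaw":0.06}]' > mv.in && python3 drive.py mv.in >/dev/null
echo '[{"tx":1.42,"ty":-0.184,"jaw":0.06},{"tx":1.42,"ty":-0.184,"jaw":0.06},{"jaw":0.06},{"jaw":0.06},{"jaw":0.06},{"jaw":0.06}]' > mv.in && python3 drive.py mv.in >/dev/null
python3 - <<'E'
from h import *
f=robot.grab_frame("wrist");find(f,"imp",(.4505,.1405),35);to(.4505,.1405,.009);cv2.imwrite("pics/w5.png",f["pixels"])
E
```

```text
tool_pos: [0.4834, -0.1125, 0.0424]
ee_rot: [0.0, 0.708, 0.706, 0.0]
ft_force: [-3.8, 4.5, 9.4]
tool_pos: [0.4835, -0.1132, 0.0418]
ee_rot: [0.001, 0.708, 0.706, -0.0]
ft_force: [0.1, 0.6, -1.0]
grip_width: 0.0602
grasp_force: 0.0
imp outer area 844 r 23.5 [315.8 185.9] circ [0.4487 0.1398] ell [0.4487 0.14  ]
imp hole area 108 r 6.7 [315.5 186.5] circ [0.4485 0.1411] ell [0.4485 0.1411]
t 24.9 pos [0.4518 0.1342 0.1465] | need rot [ 0.     0.001 -0.005] d [ 0.0064 -0.0014  0.1375] | F [0.7 0.6 0.4] w 0.0597 g 0.0
```

View pics/w5.png

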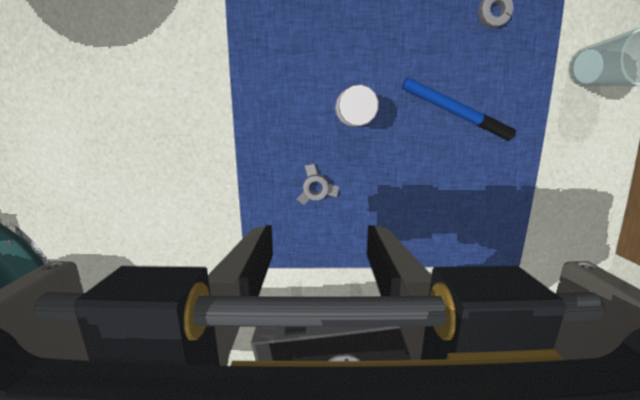

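The impeller hub is at (316,187), with the jar at (357,105) well clear. I'm descending on it.

Scaled: 0.01 m is 0.4, 0.035 m is 1.4, -0.005 rad is -0.02.

```bash

echo '[{"rz":-0.02,"tx":0.18,"ty":-0.08,"tz":1.4,"jaw":0.048},{"tz":1.4,"jaw":0.048},{"tz":1.4,"jaw":0.048},{"tz":0.4,"jaw":0.048},{"jaw":0.048},{"jaw":0.048},{"jaw":0.048},{"jaw":0.048}]' > mv.in && python3 drive.py mv.in >/dev/null
python3 -c "
from h import *
to(.4487,.1395,.0095)"
```

```text
t 25.5 pos [0.451  0.1406 0.0333] | need rot [ 0.003 -0.001  0.002] d [-0.0011 -0.0024  0.0238] | F [0.9 0.4 0.4] w 0.0480 g 0.0
```

```bash

echo '[{"rx":0.012,"ry":-0.004,"rz":0.008,"tx":-0.04,"ty":-0.08,"tz":0.92,"jaw":0.048},{"jaw":0.048},{"jaw":0.048},{"jaw":0.048},{"jaw":0.048}]' > mv.in && python3 drive.py mv.in >/dev/null
python3 -c "
from h import *
to(.4487,.1395,.0095)"
echo '[{"jaw":0.018},{"jaw":0.018},{"jaw":0.018},{"jaw":0.018},{"jaw":0.018},{"jaw":0.018}]' > mv.in && python3 drive.py mv.in 20
python3 -c "
from h import *
to(.4827,-.1124,.11)"
```

```text
t 25.9 pos [0.4483 0.1396 0.0096] | need rot [-0.001  0.001  0.001] d [-0.0001  0.0004  0.0001] | F [-0.7  0.3 -0.2] w 0.0480 g 0.0
time: 26.45
tool_pos: [0.4477, 0.1394, 0.0088]
ee_rot: [-0.0, 0.707, 0.707, -0.002]
ft_force: [-1.0, -0.0, 4.2]
grip_width: 0.026
grasp_force: 20.0
t 26.4 pos [0.4477 0.1394 0.0088] | need rot [-0.003  0.002  0.001] d [-0.252   0.0345 -0.1009] | F [-1.  -0.   4.2] w 0.0260 g 20.0
```

```bash

echo '[{"rx":-0.012,"ry":0.008,"rz":0.004,"tz":-1.6,"jaw":0.018},{"tz":-1.6,"jaw":0.018},{"tz":-1.6,"jaw":0.018},{"tx":-1.44,"ty":0.196,"jaw":0.018},{"tx":-1.44,"ty":0.196,"jaw":0.018},{"tx":-1.44,"ty":0.196,"jaw":0.018},{"tx":-1.44,"ty":0.196,"jaw":0.018},{"tx":-1.44,"ty":0.196,"jaw":0.018}]' > mv.in && python3 drive.py mv.in >/dev/null
echo '[{"tx":-1.44,"ty":0.196,"jaw":0.018},{"tx":-1.44,"ty":0.196,"jaw":0.018},{"jaw":0.018},{"jaw":0.018},{"jaw":0.018},{"jaw":0.018}]' > mv.in && python3 drive.py mv.in
python3 - <<'E'
from h import *
to(.4827,-.1124,.105)
fs=robot.grab_frame("scene");fd=robot.grab_frame("side");u=proj(fs,(.482,-.112,.09))[0].astype(int);v=proj(fd,(.482,-.112,.09))[0].astype(int)
cut=lambda f,u:cv2.resize(f["pixels"][u[1]-38:u[1]+38,u[0]-50:u[0]+50],(400,300),interpolation=2)
cv2.imwrite("pics/s3.png",np.hstack([cut(fs,u),cut(fd,v)]))
E
```

```text
time: 27.62
tool_pos: [0.4817, -0.1111, 0.1282]
ee_rot: [-0.001, 0.706, 0.708, -0.0]
ft_force: [0.0, 0.5, 0.6]
grip_width: 0.0259
grasp_force: 20.0
t 27.6 pos [ 0.4817 -0.1111  0.1282] | need rot [-0.001 -0.001  0.002] d [-0.0013  0.001   0.0232] | F [0.  0.5 0.6] w 0.0259 g 20.0
```

View pics/s3.png

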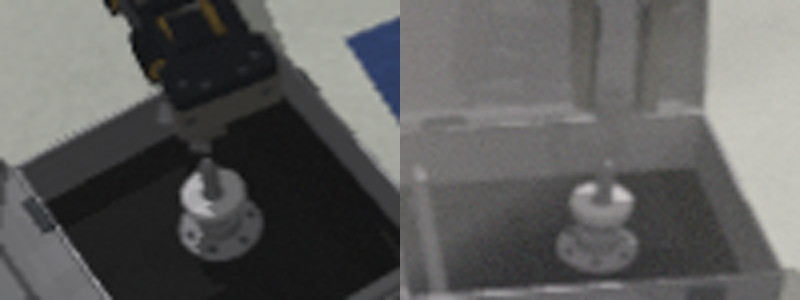

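The stack is coupling, sleeve, then ring, all level (scene 213,195; side 600,205). Impeller blades show at the fingertips (165,115)/(200,148), so it is held. I'm lowering it.

```bash

echo '[{"rz":0.008,"tx":-0.044,"ty":0.052,"tz":0.88,"jaw":0.018},{"jaw":0.018},{"jaw":0.018},{"jaw":0.018}]' > mv.in && python3 drive.py mv.in >/dev/null
python3 -c "
from h import *
to(.4827,-.1124,.082)"
echo '[{"tz":0.4,"jaw":0.018},{"tz":0.4,"jaw":0.018},{"jaw":0.018},{"jaw":0.018}]' > mv.in && python3 drive.py mv.in >/dev/null
python3 -c "
from h import *
to(.4827,-.1124,.0598)"
```

```text
t 28.1 pos [ 0.4833 -0.1132  0.1069] | need rot [-0.    -0.    -0.001] d [ 0.0008 -0.0006  0.0249] | F [-0.4  0.   0. ] w 0.0261 g 20.0
t 28.4 pos [ 0.4826 -0.1137  0.0858] | need rot [-0.002 -0.    -0.002] d [0.0013 0.0002 0.026 ] | F [ 0.1  1.  -0.4] w 0.0263 g 20.0
```

```bash

echo '[{"rx":-0.008,"tx":0.048,"tz":0.24,"jaw":0.018},{"tz":0.24,"jaw":0.018},{"jaw":0.018},{"jaw":0.018}]' > mv.in && python3 drive.py mv.in| sed -n 2,4p
echo '[{"tz":0.24,"jaw":0.018},{"tz":0.16,"jaw":0.018},{"jaw":0.018},{"jaw":0.018}]' > mv.in && python3 drive.py mv.in| sed -n 2,4p
echo '[{"tz":0.12,"jaw":0.018},{"jaw":0.018},{"jaw":0.018}]' > mv.in && python3 drive.py mv.in| sed -n 2,4p
python3 -c "
from h import *
to(.4827,-.1124,.0598)"
```

```text
tool_pos: [0.483, -0.1126, 0.0741]
ee_rot: [0.0, 0.708, 0.706, 0.0]
ft_force: [-0.5, 0.2, -1.7]
tool_pos: [0.483, -0.1125, 0.0641]
ee_rot: [0.0, 0.708, 0.706, 0.0]
ft_force: [-0.9, 0.5, -0.7]
tool_pos: [0.4831, -0.1124, 0.0613]
ee_rot: [0.001, 0.708, 0.706, 0.001]
ft_force: [-1.3, 1.6, -0.8]
t 29.3 pos [ 0.4831 -0.1124  0.0613] | need rot [ 0.002 -0.    -0.002] d [ 0.     -0.0004  0.0015] | F [-1.3  1.6 -0.8] w 0.0261 g 20.0
```

```bash

echo '[{"tz":0.12,"jaw":0.018},{"jaw":0.018},{"jaw":0.018}]' > mv.in && python3 drive.py mv.in | sed -n 2,4p
echo '[{"jaw":0.05},{"jaw":0.05},{"jaw":0.05},{"jaw":0.05},{"jaw":0.05}]' > mv.in && python3 drive.py mv.in| sed -n 2,6p
echo '[{"tz":-1,"jaw":0.05},{"tz":-1.6,"jaw":0.05},{"tz":-1.6,"jaw":0.05},{"tx":1.424,"ty":0.472,"jaw":0.05},{"tx":1.424,"ty":0.472,"jaw":0.05},{"tx":1.424,"ty":0.472,"jaw":0.05},{"tx":1.424,"ty":0.472,"jaw":0.05},{"tx":1.424,"ty":0.472,"jaw":0.05}]' > mv.in && python3 drive.py mv.in >/dev/null
echo '[{"tx":1.424,"ty":0.472,"jaw":0.05},{"tx":1.424,"ty":0.472,"jaw":0.05},{"tx":1.424,"ty":0.472,"jaw":0.05},{"tx":1.424,"ty":0.472,"jaw":0.05},{"tx":1.424,"ty":0.472,"jaw":0.05},{"tx":1.424,"ty":0.472,"jaw":0.05},{"tx":1,"ty":0.4,"jaw":0.05},{"jaw":0.05}]' > mv.in && python3 drive.py mv.in >/dev/null
echo '[{"jaw":0.05},{"jaw":0.05},{"jaw":0.05}]' > mv.in && python3 drive.py mv.in >/dev/null
python3 - <<'E'
from h import *
f=robot.grab_frame("wrist");find(f,"collar",(.6245,.315),40);to(.6245,.315,.004);cv2.imwrite("pics/w6.png",f["pixels"])
E
```

```text
tool_pos: [0.4834, -0.1123, 0.0593]
ee_rot: [0.0, 0.708, 0.706, 0.001]
ft_force: [-2.8, 1.3, 9.6]
tool_pos: [0.4834, -0.1127, 0.0585]
ee_rot: [0.001, 0.708, 0.706, 0.001]
ft_force: [-0.5, 0.2, -0.3]
grip_width: 0.0504
grasp_force: 0.0
collar outer area 607 r 14.4 [320.3 174.5] circ [0.626  0.3159] ell [0.626 0.316]
collar hole area 109 r 6.6 [320.4 174.5] circ [0.6261 0.317 ] ell [0.6261 0.317 ]
t 31.6 pos [0.6239 0.3017 0.164 ] | need rot [ 0.002  0.001 -0.005] d [0.0134 0.0002 0.16  ] | F [0.2 0.2 0.4] w 0.0501 g 0.0
```

View pics/w6.png

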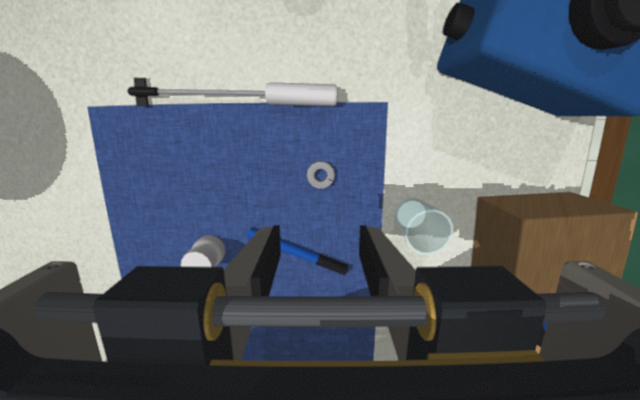

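The collar is at (320,174), clear of the brush (235,93) and beaker (420,225).

```bash

echo '[{"rx":0.008,"rz":-0.02,"tx":0.572,"ty":0.06,"tz":1.4,"jaw":0.046},{"tz":1.4,"jaw":0.046},{"tz":1.4,"jaw":0.046},{"tz":1.2,"jaw":0.046},{"jaw":0.046},{"jaw":0.046},{"jaw":0.046},{"jaw":0.046}]' > mv.in && python3 drive.py mv.in >/dev/null
python3 -c "
from h import *
to(.626,.316,.004)"
```

```text
t 32.3 pos [0.6273 0.3184 0.0319] | need rot [ 0.004 -0.002  0.002] d [-0.0025 -0.0014  0.0279] | F [-0.9 -0.9  0.4] w 0.0460 g 0.0
```

```bash

echo '[{"rx":0.016,"ry":-0.008,"rz":0.008,"tx":-0.084,"ty":-0.04,"tz":1.06,"jaw":0.046},{"jaw":0.046},{"jaw":0.046},{"jaw":0.046},{"jaw":0.046}]' > mv.in && python3 drive.py mv.in >/dev/null
python3 -c "
from h import *
to(.626,.316,.004)"
echo '[{"jaw":0.022},{"jaw":0.022},{"jaw":0.022},{"jaw":0.022},{"jaw":0.022},{"jaw":0.022}]' > mv.in && python3 drive.py mv.in 20
python3 -c "
from h import *
to(.4827,-.1124,.12)"
```

```text
t 32.7 pos [0.6253 0.3165 0.0041] | need rot [-0.002  0.001  0.001] d [-0.0005  0.0007  0.0001] | F [ 0.  -0.  -0.1] w 0.0459 g 0.0
time: 33.18
tool_pos: [0.6249, 0.3163, 0.0031]
ee_rot: [-0.001, 0.707, 0.707, -0.002]
ft_force: [-0.7, -0.3, 5.3]
grip_width: 0.031
grasp_force: 20.0
t 33.2 pos [0.6249 0.3163 0.0031] | need rot [-0.003  0.001  0.001] d [-0.4287 -0.1429 -0.1159] | F [-0.7 -0.3  5.3] w 0.0310 g 20.0
```

```bash

echo '[{"rx":-0.012,"ry":0.004,"rz":0.004,"tz":-1.6,"jaw":0.022},{"tz":-1.6,"jaw":0.022},{"tz":-1.6,"jaw":0.022},{"tx":-1.428,"ty":-0.476,"jaw":0.022},{"tx":-1.428,"ty":-0.476,"jaw":0.022},{"tx":-1.428,"ty":-0.476,"jaw":0.022},{"tx":-1.428,"ty":-0.476,"jaw":0.022},{"tx":-1.428,"ty":-0.476,"jaw":0.022}]' > mv.in && python3 drive.py mv.in >/dev/null
echo '[{"tx":-1.428,"ty":-0.476,"jaw":0.022},{"tx":-1.428,"ty":-0.476,"jaw":0.022},{"tx":-1.428,"ty":-0.476,"jaw":0.022},{"tx":-1.428,"ty":-0.476,"jaw":0.022},{"tx":-1.428,"ty":-0.476,"jaw":0.022},{"tx":-1.428,"ty":-0.476,"jaw":0.022},{"tx":-1.428,"ty":-0.476,"jaw":0.022},{"jaw":0.022}]' > mv.in && python3 drive.py mv.in >/dev/null
echo '[{"jaw":0.022},{"jaw":0.022},{"jaw":0.022}]' > mv.in && python3 drive.py mv.in >/dev/null
python3 -c "
from h import *
to(.4827,-.1124,.1)"
```

```text
t 34.8 pos [ 0.4821 -0.1108  0.1227] | need rot [-0.001  0.001  0.002] d [-0.0016  0.0006  0.0227] | F [-0.3  1.8 -0.5] w 0.0308 g 20.0
```

```bash

echo '[{"rz":0.008,"tx":-0.052,"ty":0.04,"tz":0.88,"jaw":0.022},{"jaw":0.022},{"jaw":0.022},{"jaw":0.022}]' > mv.in && python3 drive.py mv.in >/dev/null
python3 -c "
from h import *
to(.4827,-.1124,.082)"
echo '[{"tx":0.02,"tz":0.4,"jaw":0.022},{"tx":0.02,"tz":0.24,"jaw":0.022},{"jaw":0.022},{"jaw":0.022}]' > mv.in && python3 drive.py mv.in >/dev/null
python3 -c "
from h import *
to(.4827,-.1124,.0681)"
```

```text
t 35.1 pos [ 0.4829 -0.1128  0.1011] | need rot [-0.001  0.001 -0.001] d [ 0.0004 -0.0002  0.0191] | F [-0.2 -0.4 -0.2] w 0.0311 g 20.0
t 35.4 pos [ 0.4823 -0.1125  0.0845] | need rot [-0.002  0.001 -0.002] d [0.0001 0.0004 0.0164] | F [-0.   0.4 -0. ] w 0.0314 g 20.0
```

```bash

echo '[{"rx":-0.008,"ty":0.016,"tz":0.24,"jaw":0.022},{"tz":0.24,"jaw":0.022},{"jaw":0.022},{"jaw":0.022}]' > mv.in && python3 drive.py mv.in| sed -n 2,4p
echo '[{"tz":0.12,"jaw":0.022},{"jaw":0.022},{"jaw":0.022}]' > mv.in && python3 drive.py mv.in| sed -n 2,4p
echo '[{"tz":0.08,"jaw":0.022},{"jaw":0.022},{"jaw":0.022}]' > mv.in && python3 drive.py mv.in| sed -n 2,4p
python3 -c "
from h import *
to(.4827,-.1124,.0681)"
```

```text
tool_pos: [0.4828, -0.1127, 0.0724]
ee_rot: [0.0, 0.708, 0.706, -0.0]
ft_force: [-0.6, 0.0, -0.4]
tool_pos: [0.4832, -0.1127, 0.0698]
ee_rot: [0.001, 0.708, 0.706, -0.0]
ft_force: [0.2, 0.3, -1.0]
tool_pos: [0.4834, -0.1127, 0.0681]
ee_rot: [0.001, 0.708, 0.706, 0.0]
ft_force: [0.6, 0.2, 1.2]
t 36.3 pos [ 0.4834 -0.1127  0.0681] | need rot [ 0.002  0.001 -0.002] d [ 0.0003 -0.0007 -0.    ] | F [0.6 0.2 1.2] w 0.0315 g 20.0
```

```bash

echo '[{"tz":0.072,"jaw":0.022},{"jaw":0.022},{"jaw":0.022}]' > mv.in && python3 drive.py mv.in | sed -n 2,4p
echo '[{"jaw":0.05},{"jaw":0.05},{"jaw":0.05},{"jaw":0.05},{"jaw":0.05}]' > mv.in && python3 drive.py mv.in| sed -n 2,6p
echo '[{"tz":-1.2,"jaw":0.05},{"tz":-1.6,"jaw":0.05},{"tz":-1.6,"jaw":0},{"tz":-1.6,"jaw":0},{"tz":-1.6,"jaw":0},{"tz":-1.6,"jaw":0},{"tz":-1.6,"jaw":0},{"tz":-1.6,"jaw":0}]' > mv.in && python3 drive.py mv.in >/dev/null
echo '[{"jaw":0},{"jaw":0},{"jaw":0}]' > mv.in && python3 drive.py mv.in >/dev/null
python3 - <<'E'
from h import *
fs=robot.grab_frame("scene");fd=robot.grab_frame("side")
a=np.radians(6.7);C=np.array([.483,-.1124,0])+.025*np.array([np.cos(a),np.sin(a),0]);Rz=R.from_euler('z',a).as_matrix()
for th in(1.7,1.8,1.9,2.0):
    L=[]
    for x in(-.12,.12):
        for z in(0,.036):
            L.append(C+Rz@np.array([x,-.1+.2*np.cos(th)-z*np.sin(th),.055+.2*np.sin(th)+z*np.cos(th)]))
    print(th,np.round(proj(fd,L)).astype(int).tolist(),np.round(proj(fs,L)).astype(int).tolist(),np.round(L[2],3),np.round(L[3],3))
to(.52,-.4,.36)
a=fs["pixels"][130:290,110:310];b=fd["pixels"][40:200,280:430]
cv2.imwrite("pics/s4.png",np.hstack([cv2.resize(a,(400,320),interpolation=2),cv2.resize(b,(400,426),interpolation=2)[:320]]))
E
```

```text
tool_pos: [0.4836, -0.1126, 0.0677]
ee_rot: [0.001, 0.708, 0.706, 0.001]
ft_force: [-4.7, 1.4, 17.1]
tool_pos: [0.483, -0.1126, 0.0658]
ee_rot: [0.001, 0.708, 0.706, -0.0]
ft_force: [0.7, -0.2, -0.7]
grip_width: 0.0496
grasp_force: 0.0
1.7 [[398, 60], [394, 57], [305, 64], [305, 60]] [[153, 156], [139, 164], [200, 226], [185, 236]] [ 0.642 -0.22   0.253] [ 0.646 -0.256  0.249]
1.8 [[396, 58], [392, 57], [305, 62], [304, 60]] [[146, 160], [132, 170], [192, 232], [177, 243]] [ 0.644 -0.24   0.25 ] [ 0.648 -0.275  0.242]
1.9 [[394, 58], [390, 57], [305, 61], [304, 61]] [[139, 166], [126, 176], [184, 238], [170, 250]] [ 0.646 -0.259  0.244] [ 0.65  -0.293  0.233]
2.0 [[392, 58], [388, 59], [304, 62], [304, 62]] [[132, 172], [121, 182], [176, 245], [163, 257]] [ 0.648 -0.277  0.237] [ 0.652 -0.31   0.222]
t 38.0 pos [ 0.4819 -0.1121  0.3743] | need rot [-0.002  0.001 -0.002] d [-0.2878  0.0387  0.0145] | F [-0.1  0.6 -1. ] w 0.0007 g 0.0
```

View pics/s4.png

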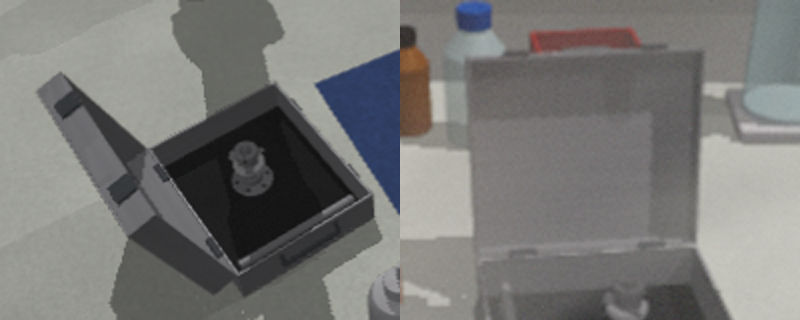

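The scene crop shows the collar topping the stack at (250,150). The lid's free corners are at (63,72)/(157,213), so the lid angle is about 1.87. I'll check what stands behind the lid and work out the push path.

```bash
cat >> h.py <<'E'
YAW=np.radians(6.7);CX=np.array([np.cos(YAW),np.sin(YAW),0]);CY=np.array([-np.sin(YAW),np.cos(YAW),0]);HG=np.array([.5195,-.2088,0])
def lid(c,z):
    p,M,s=tool();T=HG+c*CY+[0,0,z];Q=np.c_[CY,CX,[0,0,-1]]
    print("t %.1f c %.4f x %.4f z %.4f"%(s["time"],(p-HG)@CY,(p-HG)@CX,p[2]),"| rot",np.round(R.from_matrix(M.T@Q).as_rotvec(),3),"d",np.round(M.T@(T-p),4),"F",np.round([s["ft_force"]@CY,s["ft_force"][2]],1))
E
echo '[{"rz":-0.468,"jaw":0},{"jaw":0},{"jaw":0},{"jaw":0}]' > mv.in && python3 drive.py mv.in >/dev/null
python3 - <<'E'
from h import *
fs=robot.grab_frame("scene")
for z in(0,.06,.1):print(z,np.round(onz(fs,[(65,255),(80,300),(0,295)],z)[:,:2],2).tolist())
lid(-.155,.36)
E
```

```text
0 [[0.36, -0.56], [0.52, -0.55], [0.4, -0.73]]
0.06 [[0.41, -0.54], [0.56, -0.53], [0.45, -0.7]]
0.1 [[0.45, -0.53], [0.58, -0.52], [0.48, -0.68]]
t 38.3 c 0.1001 x -0.0254 z 0.3755 | rot [-0.     0.001 -0.004] d [-0.255   0.0264  0.0158] F [-0.4  0.4]
```

```bash

echo '[{"rz":-0.016,"tx":-1.456,"ty":0.152,"jaw":0},{"tx":-1.456,"ty":0.152,"jaw":0},{"tx":-1.456,"ty":0.152,"jaw":0},{"tx":-1.456,"ty":0.152,"jaw":0},{"tx":-1.456,"ty":0.152,"jaw":0},{"tx":-1.456,"ty":0.152,"jaw":0},{"tx":-1.456,"ty":0.152,"jaw":0},{"jaw":0}]' > mv.in && python3 drive.py mv.in >/dev/null
echo '[{"jaw":0},{"jaw":0},{"jaw":0}]' > mv.in && python3 drive.py mv.in >/dev/null
python3 -c "
from h import *
lid(-.155,.195)"
```

```text
t 39.2 c -0.1531 x 0.0024 z 0.3764 | rot [0.001 0.    0.003] d [-0.0018 -0.0026  0.1814] F [0.8 0.7]
```

```bash

echo '[{"tx":-0.08,"ty":-0.08,"tz":1.44,"jaw":0},{"tz":1.44,"jaw":0},{"tz":1.44,"jaw":0},{"tz":1.44,"jaw":0},{"tz":1.44,"jaw":0},{"jaw":0},{"jaw":0},{"jaw":0}]' > mv.in && python3 drive.py mv.in >/dev/null
python3 -c "
from h import *
lid(-.12,.195)"
echo '[{"tx":0.4,"jaw":0},{"tx":0.4,"jaw":0},{"tx":0.4,"jaw":0},{"tx":0.4,"jaw":0},{"tx":0.4,"jaw":0},{"tx":0.4,"jaw":0},{"jaw":0},{"jaw":0}]' > mv.in && python3 drive.py mv.in >/dev/null
python3 -c "
from h import *
lid(-.05,.195)"
```

```text
t 39.9 c -0.1571 x 0.0013 z 0.1990 | rot [0.004 0.003 0.003] d [ 0.0371 -0.0012  0.0038] F [0.1 0.1]
t 40.6 c -0.0961 x 0.0002 z 0.1968 | rot [0.002 0.001 0.003] d [ 0.0461 -0.0001  0.0017] F [ 0.4 -0.3]
```

```bash

echo '[{"tx":0.4,"jaw":0},{"tx":0.4,"jaw":0},{"tx":0.4,"jaw":0},{"tx":0.4,"jaw":0},{"jaw":0},{"jaw":0}]' > mv.in && python3 drive.py mv.in >/dev/null
python3 -c "
from h import *
lid(-.0,.195)"
echo '[{"tx":0.4,"jaw":0},{"tx":0.4,"jaw":0},{"tx":0.4,"jaw":0},{"tx":0.4,"jaw":0},{"tx":0.4,"jaw":0},{"jaw":0}]' > mv.in && python3 drive.py mv.in >/dev/null
python3 - <<'E'
from h import *
lid(-.0,.195)
fs=robot.grab_frame("scene");fd=robot.grab_frame("side")
a=fs["pixels"][80:300,90:310];b=fd["pixels"][20:200,280:460]
cv2.imwrite("pics/s5.png",np.hstack([cv2.resize(a,(400,400),interpolation=2),cv2.resize(b,(400,400),interpolation=2)]))
E
```

```text
t 41.1 c -0.0550 x -0.0003 z 0.1956 | rot [-0.    -0.001  0.003] d [0.055  0.0005 0.0007] F [ 0.  -0.2]
t 41.6 c -0.0034 x -0.0002 z 0.1959 | rot [ 0.    -0.002  0.005] d [0.0034 0.0002 0.0009] F [-0.6  0.2]
```

View pics/s5.png

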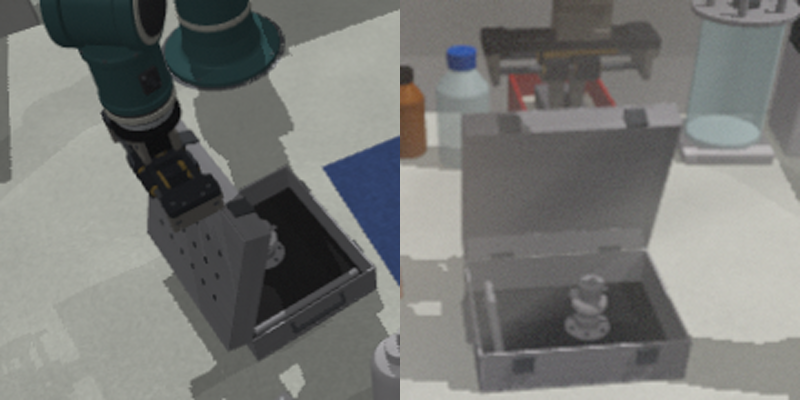

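The lid has swung just past vertical, with the fingers behind its outer face; in the side crop the free edge is at (570,120). I'm carrying on along the arc.

```bash

echo '[{"rz":0.02,"tx":0.4,"jaw":0},{"tx":0.4,"jaw":0},{"tx":0.4,"jaw":0},{"tx":0.4,"jaw":0},{"tx":0.48,"tz":0.04,"jaw":0},{"tx":0.48,"tz":0.04,"jaw":0},{"tx":0.44,"tz":0.08,"jaw":0},{"jaw":0}]' > mv.in && python3 drive.py mv.in >/dev/null
python3 -c "
from h import *
lid(.106,.178)"
echo '[{"tx":0.36,"tz":0.12,"jaw":0},{"tx":0.36,"tz":0.16,"jaw":0},{"tx":0.32,"tz":0.16,"jaw":0},{"tx":0.32,"tz":0.16,"jaw":0},{"jaw":0}]' > mv.in && python3 drive.py mv.in >/dev/null
python3 -c "
from h import *
lid(.133,.154)"
```

```text
t 42.4 c 0.0720 x -0.0001 z 0.1915 | rot [-0.    -0.002  0.001] d [0.034  0.0001 0.0136] F [-0.3  0.7]
t 42.8 c 0.1047 x -0.0005 z 0.1759 | rot [-0.001 -0.001 -0.001] d [0.0283 0.0005 0.0219] F [ 0.  -0.6]
```

```bash

echo '[{"tx":0.36,"tz":0.28,"jaw":0},{"tx":0.36,"tz":0.28,"jaw":0},{"tx":0.4,"tz":0.32,"jaw":0},{"jaw":0}]' > mv.in && python3 drive.py mv.in | sed -n 2,4p
echo '[{"tx":0.28,"tz":0.4,"jaw":0},{"tx":0.28,"tz":0.4,"jaw":0},{"tx":0.28,"tz":0.4,"jaw":0},{"jaw":0}]' > mv.in && python3 drive.py mv.in | sed -n 2,4p
python3 - <<'E'
from h import *
lid(.168,.091)
fs=robot.grab_frame("scene");fd=robot.grab_frame("side")
a=fs["pixels"][80:300,90:310];b=fd["pixels"][20:200,280:460]
cv2.imwrite("pics/s6.png",np.hstack([cv2.resize(a,(400,400),interpolation=2),cv2.resize(b,(400,400),interpolation=2)]))
E
```

```text
tool_pos: [0.5029, -0.0765, 0.153]
ee_rot: [-0.001, 0.665, 0.747, -0.001]
ft_force: [-0.5, 1.2, -0.0]
tool_pos: [0.5003, -0.0567, 0.1226]
ee_rot: [-0.001, 0.665, 0.747, -0.001]
ft_force: [-1.5, -0.4, 0.1]
t 43.4 c 0.1533 x -0.0013 z 0.1226 | rot [-0.003  0.    -0.001] d [0.0147 0.0014 0.0316] F [-0.2  0.1]
```

View pics/s6.png

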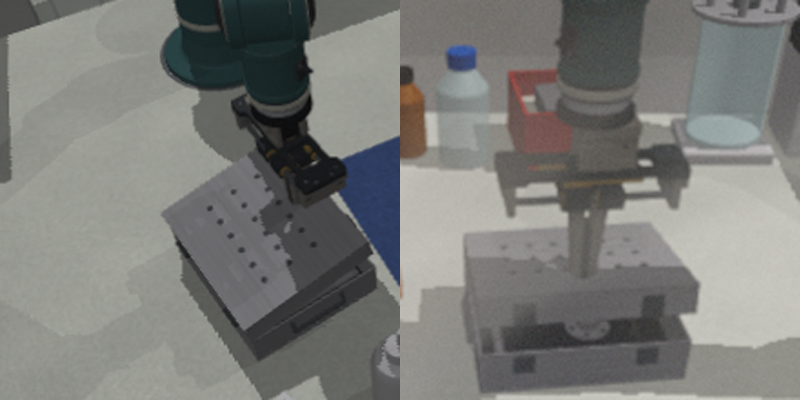

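The lid is nearly down, with a front gap of about 25 mm at (590,320) in the side crop. I'll press it home.

```bash

echo '[{"tx":0.2,"tz":0.4,"jaw":0},{"tx":0.2,"tz":0.4,"jaw":0},{"tx":0.12,"tz":0.36,"jaw":0},{"jaw":0}]' > mv.in && python3 drive.py mv.in | sed -n 2,4p
echo '[{"tz":0.16,"jaw":0},{"jaw":0},{"jaw":0}]' > mv.in && python3 drive.py mv.in | sed -n 2,4p
python3 -c "
from h import *
lid(.168,.091)"
```

```text
tool_pos: [0.499, -0.0447, 0.0939]
ee_rot: [-0.001, 0.665, 0.747, -0.001]
ft_force: [0.7, -1.2, -0.5]
tool_pos: [0.5008, -0.046, 0.0921]
ee_rot: [0.001, 0.666, 0.746, 0.0]
ft_force: [0.5, -0.4, 0.7]
t 44.1 c 0.1638 x 0.0004 z 0.0921 | rot [ 0.001  0.001 -0.003] d [ 0.0042 -0.0004  0.0011] F [-0.4  0.7]
```

```bash

echo '[{"tz":0.12,"jaw":0},{"jaw":0},{"jaw":0}]' > mv.in && python3 drive.py mv.in | sed -n 2,4p
echo '[{"tz":0.12,"jaw":0},{"jaw":0},{"jaw":0}]' > mv.in && python3 drive.py mv.in | sed -n 2,4p
python3 -c "
from h import *
lid(.168,.091)"
```

```text
tool_pos: [0.5009, -0.046, 0.0917]
ee_rot: [0.0, 0.666, 0.746, 0.001]
ft_force: [-9.2, 1.3, 30.6]
tool_pos: [0.501, -0.046, 0.0914]
ee_rot: [-0.001, 0.666, 0.746, 0.002]
ft_force: [-19.4, 1.8, 60.7]
t 44.6 c 0.1638 x 0.0006 z 0.0914 | rot [ 0.002 -0.004 -0.004] d [ 0.0042 -0.0006  0.0004] F [ 4.  60.7]
```

The lid is hard against its stop at z 0.0914 with 60 N on the wrist. I'll back off and check.

```bash

echo '[{"tz":-0.4,"jaw":0},{"tz":-1.2,"jaw":0},{"tz":-1.6,"jaw":0},{"tz":-1.6,"jaw":0},{"tz":-1.6,"jaw":0},{"tz":-1.6,"jaw":0},{"jaw":0},{"jaw":0}]' > mv.in && python3 drive.py mv.in | sed -n 2,4p
python3 - <<'E'
from h import *
fs=robot.grab_frame("scene");fd=robot.grab_frame("side")
a=fs["pixels"][120:320,120:480];b=fd["pixels"][100:370,230:470]
cv2.imwrite("pics/s7.png",np.hstack([cv2.resize(a,(450,450),interpolation=2)[:, :],cv2.resize(b,(350,450),interpolation=2)]))
C=HG+.1*CY
P=[C+x*CX+y*CY+[0,0,.091] for x in(-.12,.12) for y in(-.1,.1)];print(proj(fs,P).round(),proj(fd,P).round())
E
```

```text
tool_pos: [0.5016, -0.0457, 0.2881]
ee_rot: [0.002, 0.666, 0.746, 0.002]
ft_force: [0.1, -0.1, -1.1]
[[180. 195.]
 [247. 161.]
 [225. 260.]
 [296. 219.]] [[392. 121.]
 [412. 162.]
 [308. 125.]
 [313. 168.]]
```

View pics/s7.png

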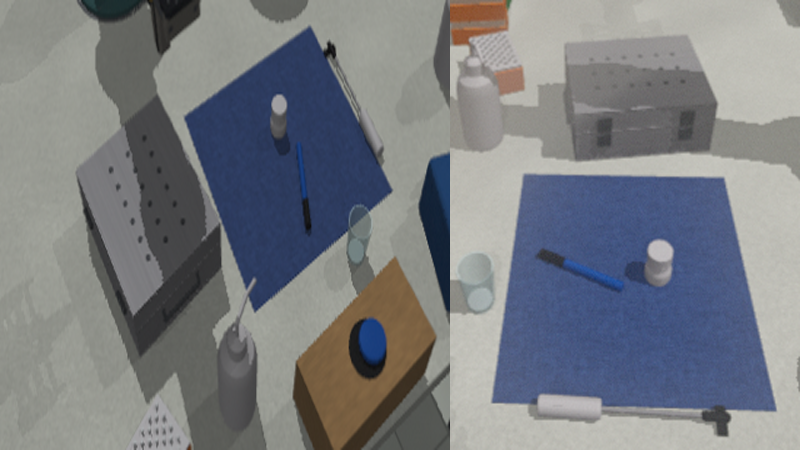

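The lid is flush on the tray at (640,95) in the side crop. The pad is clear of parts, and the jar, marker, brush and beaker are where they were. I'm handing in.

```bash
python3 -c "
from station import robot
print(robot.close_job())"
```

```text
the job is handed in; nothing more can be done
None
```

The coupling, sleeve, thrust ring, small impeller and collar are stacked home on the post in that order (no large impeller was there), the lid is fully shut, I left everything else where it was, and the job was handed in at about 45 s.

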